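Show the spice jar to the inspection camera

ROBOT

A 7-joint arm with a two-finger parallel gripper is mounted at the origin on a cart in front of the work surface, level with it; the furniture and walls round the work are solid. World frame = base frame: x ahead of the robot, y to its left, z up, the work surface at z = 0. Lengths are in m, angles in degrees, forces in N, time in s.
With the tool pointing down it reaches from about 0.425 to 0.875 m from the base axis. Payload 4.7 kg.
Tool frame: the origin (TCP) lies between the finger pads; the fingertips stand 22 mm ahead of it and the grasp point (between the pads) lies 3 mm ahead of it (bot.tips_ahead is the distance from the TCP to the fingertips, in m); z points along the fingers, y is the line along which they close (so a half turn about z gives the same grasp; the last joint's range is limited). The gripper opens to 85 mm and grips with 20 to 120 N. Pads are 22 mm wide; open, the fingers measure 114 mm over their backs; the gripper's body (76 mm by 85 mm) begins 54 mm behind the grasp point. The pads swing forward as they close: fully open they stand 13 mm farther back than shut.
Start: joints at [-62.332, 18.392, -4.016, 83.108, 1.295, 78.541, -3.26], TCP at [0.294, 0.58, 0.253] pointing down, gripper open.
Joint ranges: [-163.93, 163.93], [-17.29, 119.83], [-79.2, 71.16], [3.27, 140.29], [-89.18, 269.18], [5.43, 117.66], [-154.24, 154.24]. Speed limits (degrees/s): [147.25, 147.25, 180, 180, 180, 180, 180].

INTERFACE

Orientations are given as [roll, pitch, yaw] about the fixed x, y, z axes, in that order (R = Rz(yaw) Ry(pitch) Rx(roll)).
In Python, from bench import observe, optics, ticket, bot gives the robot as it stands.
- The arm moves only by the tool apply_moves, never from a script. Its argument "motion" is a list of rows, each an object with "angular": the turn, a rotation vector about the world's x, y, z in rad, a list of three; "travel": the shift along the world's x, y, z in cm, a list of three; "jaw": the closure, from 0 (fully open) to 1 (shut). A call has 1 to 12 rows; each row is the pose to reach, as a shift and turn from the pose commanded when the call began; what a row does not reach only later rows make up. A row lasts 1/12 s, in which the tool goes at most 41.7 mm and 7.16 degrees, less where a joint would pass 70% of its speed; a pose out of reach is approached as far as the arm can. A call with a gripper value outside its range is refused whole. The fingers move at their own pace and stop on an object; "newtons" is the grip in N (left out, the last holds). Time passes only in rows, so rows that repeat a pose let the fingers close. It gives the time, the measured TCP pose, the force, the opening and the grip force at its end, in the units of the state.
- observe(): the state, without advancing time (a new reading comes with each control period).
- optics.camera(name): name is "scene" or "side" or "wrist"; returns the picture (420x560x3 uint8, red, green, blue); there is no depth.
- optics.camera_params(name): a dict with "intrinsics" (3x3 intrinsics, pixels), "k1" (the pictures are not rectified: a ray, as slopes to the right and down, at radius r is drawn at 1 + k1 r^2 times it, then the intrinsics apply), "rvec" (rotation vector, rad) and "tvec" (3), from world to camera coordinates, as OpenCV has them. Camera axes: x right, y down, z forward; pixel columns grow to the right and rows downward; lengths in m; the calibration is good to about 2 mm. A picture is of the moment at which its call begins: read the wrist's pose just before it. camera_params takes no time and is no camera call; for the wrist camera it gives the pose at the moment of the call.
- ticket.finish_job(): hands the job in; it is judged then, once.
The state is a dict: "t": time; "joint_pos": joint angles; "joint_velocities": joint speeds; "joint_torque": joint torques, N m; "tcp_pos": TCP position; "orientation": TCP orientation; "ft_force": force on the tool from outside, world axes, zero at the start; "wrist_torque": the same for the moment, N m; "gripper_width": finger opening in m; "grasp_force": force on a finger pad.
Only numpy, scipy, OpenCV 4.12 (cv2) and the standard library are available. Lean on these libraries where they do the work, as an engineer would, in place of code of your own. Each camera call takes 0.05 s, during which the arm holds its last target. There are 200 camera calls.

TASK

Pick the spice jar out of the row of seasonings and show it to the small camera on the stand to the right: hold the middle of the jar 20 cm straight in front of the lens, at lens height, and keep it still for a second each time, first upright, then leaned about 30 degrees over to the left as you see it facing the camera, lid to the left, then leaned as far to the right. Finish while still holding it at that same spot, leaned back about 30 degrees with its lid away from the camera, so that the lens looks at its underside; do not let go of it or put it down. Do not push, move or upset the camera or any of the other things on the worktop.

Things in the scene. Friction and masses are not known exactly. Their poses are not given: they have to be found in the camera images.
- spice_jar: the spice jar: a slim upright cylinder of clear glass with a dark screw lid, 41 mm in diameter and 105 mm high, about 0.11 kg, the only slim straight-sided jar with a lid of its own full width. Origin at the centre of its underside, z along its axis towards the lid; its yaw does not matter
- jar_center (a point): centre of the spice jar, half-way up its axis (52.5 mm above its underside); axes as the jar's. The jar stands upright at the start in one of four places of a loose row that runs along y near the front edge of the worktop, at least 30 mm clear of its neighbours to the left and right and open in front and behind (fingers closing along x have most room). A frying pan hangs over the worktop behind the row, from 0.64 m up, x beyond 0.5 m, so do not lift high there
- jar_lid (a point): centre of the top of the spice jar's lid, 105 mm above its underside
- jar_base (a point): centre of the spice jar's underside
- camera_stand: the inspection camera's stand, fixed to the worktop at the right, beyond the near right corner of the sink: round foot 90 mm wide, thin upright post 293 mm high. Origin at the centre of the foot's underside, z up; -x is the direction in which the camera looks (roughly along the worktop towards the robot's left, world +y, turned by up to 0.25 rad towards the robot); +y is to the left as seen when facing the camera, which is roughly world +x
- lens (a point): centre of the front glass of the camera, a small grey box 76 mm wide and 46 mm high with a round black lens barrel, clamped on the post 190 to 240 mm above the worktop. Axes as the stand's: it looks level along its own -x
- view_point (a point): the point in the air 200 mm straight in front of the lens (along its -x), at lens height, where the jar's centre belongs; axes as the stand's
- squat_jar: the squat round glass jar with a screw lid, 59 mm wide, 86 mm high; origin at the centre of its underside; a bystander, leave alone
- dropper_bottle: the small dropper bottle with a rubber bulb, 33 mm wide, 102 mm high; origin at the centre of its underside; a bystander, leave alone
- pot: the tapered foil-topped dairy pot, 72 mm wide, 71 mm high; origin at the centre of its underside; a bystander, leave alone
- mill: the tall waisted wooden pepper mill, 58 mm wide, 170 mm high; origin at the centre of its underside; a bystander, leave alone
- mug: the white mug with a handle, about 80 mm wide (120 mm with the handle), 101 mm high; origin at the centre of its underside; a bystander, leave alone
- tub: the big round powder tub with a screw lid, 100 mm wide, 163 mm high; origin at the centre of its underside; a bystander, leave alone
- flat_tin: the low flat tin, 86 mm wide, 40 mm high; origin at the centre of its underside; a bystander, leave alone
Mind the look-alikes: they are no part of the job. What is shaped like the spice_jar but blue is not meant.

How it is judged:
By the outcome, as a careful person would: the job done as asked, in the order asked, and still so for the second after the job is handed in, while the arm keeps its last pose, push and grip.
It also fails if it takes over 51 s, if anything falls off the work surface, if the arm or the gripper's body presses on something with over 40 N, if the wrist force passes 120 N, or if a joint passes its speed limit or range.

## Working session

There is one attempt and no reset: what is moved stays moved. The work goes in short steps, Python scripts to look and compute and a tool call to move; the robot and the scene stay as the last step left them, time stands still between calls to the robot, and variables do not carry over. Pictures are saved under pics/ and viewed, at most 10 in all, crops included, and the job is handed in when it is done.

Besides the shell and the picture viewer there is one more tool, called after "Call:" in YAML: its name, and indented under it one key for each argument. apply_moves: Moves the arm, as the interface text tells. Its arguments: {"type":"object","properties":{"motion":{"type":"array","items":{"type":"object","properties":{"angular":{"type":"array","items":{"type":"number"}},"travel":{"type":"array","items":{"type":"number"}},"jaw":{"type":"number"}}}},"newtons":{"type":"number"}},"required":["motion"]}

```bash
mkdir -p pics; cat > h.py <<'E'
import numpy as np, cv2
from bench import observe, optics, ticket, bot
def cam(n):
    p=optics.camera_params(n); R=cv2.Rodrigues(np.array(p["rvec"],float))[0]; t=np.array(p["tvec"],float).ravel()
    return np.array(p["intrinsics"],float),float(p["k1"]),R,t
def ray(c,u,v):
    K,k1,R,t=c; d=np.linalg.inv(K)@[u,v,1]; x=d[:2]; r=x.copy()
    for _ in range(20): r=x/(1+k1*(r@r))
    return -R.T@t, R.T@np.array([r[0],r[1],1])
def onz(c,u,v,z):
    o,d=ray(c,u,v); return o+d*(z-o[2])/d[2]
def proj(c,P):
    K,k1,R,t=c; q=R@np.array(P)+t; r=q[:2]/q[2]; r=r*(1+k1*(r@r)); return (K@[r[0],r[1],1])[:2]
def tri(cs,uvs):
    A=np.zeros((3,3));b=np.zeros(3)
    for c,p in zip(cs,uvs):
        o,d=ray(c,*p); d/=np.linalg.norm(d); M=np.eye(3)-np.outer(d,d); A+=M;b+=M@o
    return np.linalg.solve(A,b)
E
python3 - <<'E'
from h import *
for n in("scene","side"):
    im=optics.camera(n); cv2.imwrite(f"pics/{n}0.png",im[...,::-1]); c=cam(n); print(n,-c[2].T@c[3],c[2][2],c[0][0,0])
E
```

```text
scene [-0.41969317  0.88513684  0.93581867] [ 0.62028708 -0.58576563 -0.52165368] 381.8902498316355
side [-0.42209529 -1.6080101   0.97661369] [ 0.4843287   0.77577794 -0.40446792] 529.7070130238982
```

View pics/scene0.png

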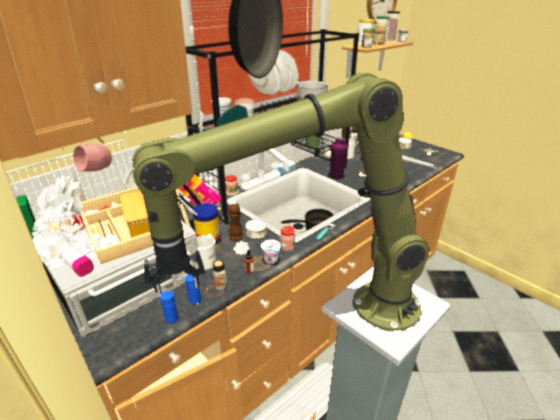

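View pics/side0.png

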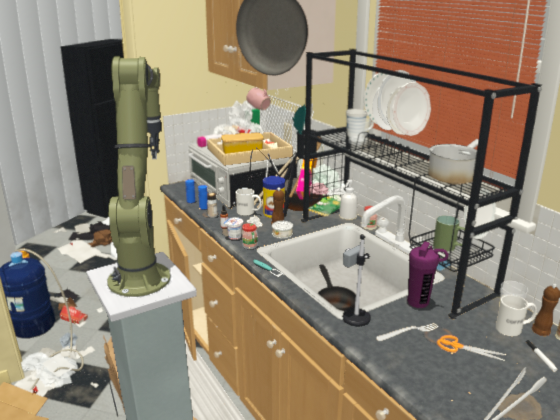

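```bash
python3 - <<'E'
import cv2,numpy as np
a=cv2.imread("pics/scene0.png")[225:330,150:310]; b=cv2.imread("pics/side0.png")
r=lambda x,w,h:cv2.resize(x,(w,h),interpolation=cv2.INTER_CUBIC)
top=np.hstack([r(a,457,300),r(b[170:250,180:271],341,300)])
bot=r(b[228:333,310:400],257,300)
o=np.zeros((600,798,3),np.uint8);o[:300]=top;o[300:,:257]=bot
cv2.imwrite("pics/crop1.png",o)
E
```

```text
(no output)
```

View pics/crop1.png

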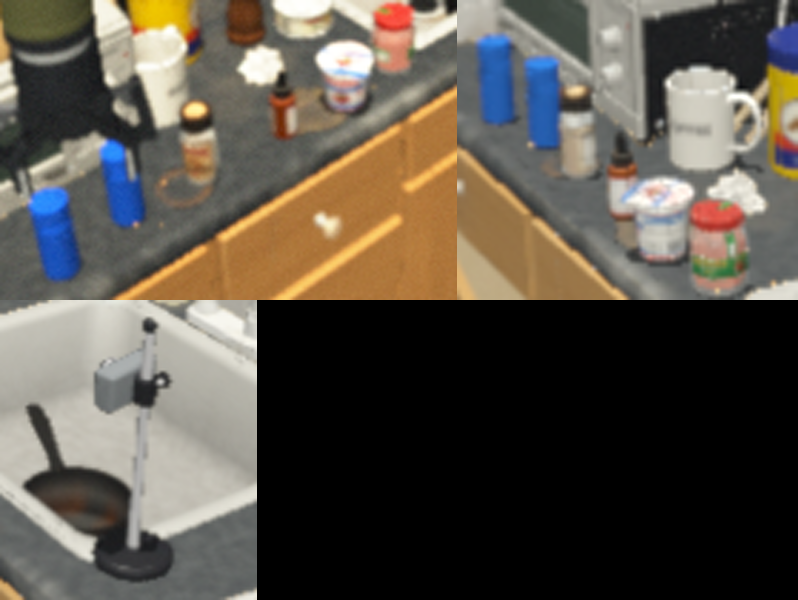

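```bash
python3 - <<'E'
from h import *
s,d=cam("scene"),cam("side")
for n,a,b in(("lid",(219,262.8),(211.8,194)),("mid",(219.3,274.7),(212,205)),("base",(220.4,287.3),(212.5,215.9)),):
    P=tri((s,d),(a,b)); print(n,P,proj(s,P)-a,proj(d,P)-b)
print(onz(s,219,262.8,.105),onz(d,211.8,194,.105))
print("foot",onz(d,356.9,317.6,.005),"top",onz(d,362.1,236.7,.293))
F=onz(d,356.9,317.6,.005)
print([proj(s,(F[0],F[1],z)) for z in(0,.2,.293)], cam("wrist")[2], -cam("wrist")[2].T@cam("wrist")[3], observe()["orientation"],observe()["t"])
for n,uv,z in(("drop",(249,250),.1),("blue",(193,276),.1)): print(n,onz(s,*uv,z))
print(bot.tips_ahead,[x for x in dir(bot) if x[0]!='_'])
E
```

```text
lid [0.45633698 0.34730405 0.10465672] [-0.16678556 -0.31065663] [-0.16232678  0.22275525]
mid [0.45674837 0.35063858 0.05210649] [-0.0347248  -0.06277213] [-0.03442211  0.04495366]
base [ 0.456206    0.35304019 -0.00281092] [-0.28135338 -0.4962066 ] [-0.28557707  0.35380413]
[0.45424043 0.34807158 0.105     ] [0.45768925 0.34848256 0.105     ]
foot [ 0.50617079 -0.5844751   0.005     ] top [ 0.49552318 -0.59048371  0.293     ]
[array([366.67255301, 193.02136541]), array([371.55163363, 156.52926464]), array([373.9637158 , 138.17532022])] [[ 0.45149256  0.89227297 -0.00184766]
 [ 0.84813129 -0.42851165  0.31153024]
 [ 0.27717827 -0.14222065 -0.95023444]] [0.2220008  0.61569585 0.37278423] [-1.79899901e+02  5.44633339e-03  1.53143788e+02] 0.1
drop [0.44504456 0.22475363 0.1       ]
blue [0.46209383 0.44675427 0.1       ]
0.022 ['Unreachable', 'tips_ahead']
```

The spice jar is the clear jar with the dark lid, at scene (219,275) and side (212,205). Of the look-alikes, the two slim cylinders at scene (193,289) and (169,306) are blue, (249,262) is the dropper bottle, and (288,238) is the squat red-lidded jar. The spice jar triangulates to (0.456, 0.349), with its lid at 0.105 as expected. I'll go above it.

Call:
apply_moves:
  motion:
    - {"travel": [3,-4,0],"angular": [0,0,-0.12],"jaw": 0}
    - {"travel": [6,-8,0],"angular": [0,0,-0.24],"jaw": 0}
    - {"travel": [9,-12,0],"angular": [0,0,-0.36],"jaw": 0}
    - {"travel": [12,-16,-1],"angular": [0,0,-0.48],"jaw": 0}
    - {"travel": [14,-20,-2],"angular": [0,0,-0.6],"jaw": 0}
    - {"travel": [16.2,-23.1,-4],"angular": [0,0,-0.72],"jaw": 0}
    - {"travel": [16.2,-23.1,-5.3],"angular": [0,0,-0.84],"jaw": 0}
    - {"travel": [16.2,-23.1,-5.3],"angular": [0,0,-0.96],"jaw": 0}
    - {"travel": [16.2,-23.1,-5.3],"angular": [0,0,-1.04],"jaw": 0}
    - {"travel": [16.2,-23.1,-5.3],"angular": [0,0,-1.1],"jaw": 0}
    - {"travel": [16.2,-23.1,-5.3],"angular": [0,0,-1.1],"jaw": 0}
    - {"travel": [16.2,-23.1,-5.3],"angular": [0,0,-1.1],"jaw": 0}

```text
t: 1.1
tcp_pos: [0.4555, 0.3488, 0.2]
orientation: [-180.0, 0.0, 90.2]
ft_force: [-0.5, 0.1, -0.6]
gripper_width: 0.0852
grasp_force: 0.0
```

```bash
python3 - <<'E'
from h import *
o=observe(); print(o["t"],o["tcp_pos"],o["orientation"],o["joint_pos"])
c=cam("wrist"); w=optics.camera("wrist")[...,::-1]; s=optics.camera("scene")[...,::-1]
for z in (0,.105):print(proj(c,(.456,.349,z)))
print(-c[2].T@c[3])
v=np.zeros((420,800,3),np.uint8); v[:,:560]=w; cr=cv2.resize(s[110:220,330:390],(229,420),interpolation=cv2.INTER_CUBIC); v[:,560:789]=cr
cv2.imwrite("pics/w1.png",v); cv2.imwrite("pics/wraw.png",w)
E
```

```text
1.1 [0.45547607 0.34883986 0.20003502] [-1.79978104e+02  2.68162416e-02  9.02311619e+01] [-49.81182975  10.93131287  10.96928609  98.77178732  -2.18564329
  70.53893093 -38.07600352]
[279.15181601 182.89890697]
[279.43022458 223.20919133]
[0.45505342 0.42882943 0.32043548]
```

View pics/w1.png

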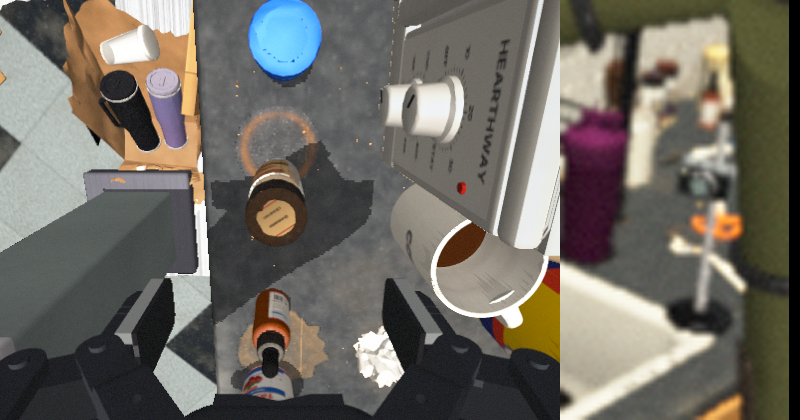

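```bash
python3 - <<'E'
from h import *
# pose known from calibration at the same place
c=cam("wrist"); s=cam("scene"); d=cam("side")
for n,p,z in(("lid",(277,215),.105),("lidL",(247,216),.1),("lidR",(307,216),.1),("mugrim",(432,270),.101),("mugbody",(390,215),.0),("dropper",(271,370),.1),("blue",(285,40),.12)): print(n,onz(c,*p,z))
print("cam",tri((s,d),((366.5,157.6),(351.5,256))))
# lens in scene: crop (697,180)
for uv in ((365.9,157.1),): print(onz(s,*uv,.21),onz(s,*uv,.22))
print(onz(s,330+138/3.82,110+318/3.82,.0))
E
```

```text
lid [0.45450086 0.35463723 0.105     ]
lidL [0.43521513 0.35214701 0.1       ]
lidR [0.47376347 0.35231973 0.1       ]
mugrim [0.55904353 0.31452681 0.101     ]
mugbody [0.55970567 0.3188986  0.        ]
dropper [0.45039665 0.23016703 0.1       ]
blue [0.45826865 0.45321604 0.12      ]
cam [ 0.50446626 -0.54131897  0.20608883]
[ 0.5077835  -0.53905247  0.21      ] [ 0.49500515 -0.51943064  0.22      ]
[ 0.50667547 -0.58050722  0.        ]
```

The wrist view shows the dark lid at (277,215), which gives (0.4545, 0.352). The mug edge is at x = 0.559, so the fingers have room. I'll go down and grip.

Call:
apply_moves:
  motion:
    - {"travel": [-0.1,0.35,-3],"jaw": 0}
    - {"travel": [-0.1,0.35,-6],"jaw": 0}
    - {"travel": [-0.1,0.35,-9],"jaw": 0}
    - {"travel": [-0.1,0.35,-11],"jaw": 0}
    - {"travel": [-0.1,0.35,-12.4],"jaw": 0}
    - {"travel": [-0.1,0.35,-12.8],"jaw": 0}
    - {"travel": [-0.1,0.35,-12.8],"jaw": 0.3}
    - {"travel": [-0.1,0.35,-12.8],"jaw": 0.5}
    - {"travel": [-0.1,0.35,-12.8],"jaw": 0.7}
    - {"travel": [-0.1,0.35,-12.8],"jaw": 1}
    - {"travel": [-0.1,0.35,-12.8],"jaw": 1}
    - {"travel": [-0.1,0.35,-12.8],"jaw": 1}
  newtons: 60

```text
invalid input
```

Call:
apply_moves:
  motion:
    - {"jaw": 1}
    - {"jaw": 1}
    - {"jaw": 1}

```text
invalid input
```

Call:
apply_moves:
  motion:
    - {"travel": [-0.1,0.35,-3],"angular": [0,0,0],"jaw": 0}
    - {"travel": [-0.1,0.35,-6],"angular": [0,0,0],"jaw": 0}
    - {"travel": [-0.1,0.35,-9],"angular": [0,0,0],"jaw": 0}
    - {"travel": [-0.1,0.35,-11],"angular": [0,0,0],"jaw": 0}
    - {"travel": [-0.1,0.35,-12.4],"angular": [0,0,0],"jaw": 0}
    - {"travel": [-0.1,0.35,-12.8],"angular": [0,0,0],"jaw": 0}
    - {"travel": [-0.1,0.35,-12.8],"angular": [0,0,0],"jaw": 0.3}
    - {"travel": [-0.1,0.35,-12.8],"angular": [0,0,0],"jaw": 0.5}
    - {"travel": [-0.1,0.35,-12.8],"angular": [0,0,0],"jaw": 0.7}
    - {"travel": [-0.1,0.35,-12.8],"angular": [0,0,0],"jaw": 1}
    - {"travel": [-0.1,0.35,-12.8],"angular": [0,0,0],"jaw": 1}
    - {"travel": [-0.1,0.35,-12.8],"angular": [0,0,0],"jaw": 1}
  newtons: 60

```text
t: 2.2
tcp_pos: [0.4554, 0.3532, 0.0739]
orientation: [179.9, -0.1, 90.1]
ft_force: [-1.9, 0.2, 6.3]
gripper_width: 0.0397
grasp_force: 60.0
```

Call:
apply_moves:
  motion:
    - {"travel": [0,0,0],"angular": [0,0,0],"jaw": 1}
    - {"travel": [0,0,0],"angular": [0,0,0],"jaw": 1}
    - {"travel": [0,0,0],"angular": [0,0,0],"jaw": 1}

```text
t: 2.45
tcp_pos: [0.4554, 0.3532, 0.074]
orientation: [179.9, -0.1, 90.1]
ft_force: [-0.5, -1.3, 6.0]
gripper_width: 0.0396
grasp_force: 60.0
```

Call:
apply_moves:
  motion:
    - {"travel": [0,0,1],"angular": [0,0,0],"jaw": 1}
    - {"travel": [0,0,3],"angular": [0,0,0],"jaw": 1}
    - {"travel": [0,0,6],"angular": [0,0,0],"jaw": 1}
    - {"travel": [0,0,9],"angular": [0,0,0],"jaw": 1}
    - {"travel": [0,0,12],"angular": [0,0,0],"jaw": 1}
    - {"travel": [0,0,15],"angular": [0,0,0],"jaw": 1}
    - {"travel": [0,0,18],"angular": [0,0,0],"jaw": 1}
    - {"travel": [0,0,20],"angular": [0,0,0],"jaw": 1}
    - {"travel": [0,0,20],"angular": [0,0,0],"jaw": 1}

```text
t: 3.2
tcp_pos: [0.4565, 0.3536, 0.2783]
orientation: [179.6, -0.4, 90.1]
ft_force: [0.3, -0.2, 0.5]
gripper_width: 0.0395
grasp_force: 60.2
```

```bash
python3 - <<'E'
from h import *
o=observe(); print(o["t"],o["tcp_pos"],o["joint_pos"])
s=optics.camera("scene")[...,::-1]; d=optics.camera("side")[...,::-1]; w=optics.camera("wrist")[...,::-1]
cv2.imwrite("pics/s2.png",s);cv2.imwrite("pics/d2.png",d)
f=lambda x,k:cv2.resize(x,None,fx=k,fy=k,interpolation=cv2.INTER_CUBIC)
a=f(s[135:200,345:395],8)   # 400x520
b=f(d[228:332,330:390],5)  # 300x520
print(a.shape,b.shape)
v=np.zeros((600,800,3),np.uint8); v[:520,:400]=a; v[:520,400:700]=b; cv2.imwrite("pics/c2.png",v)
c=cam("wrist"); P=o["tcp_pos"]; print(proj(c,(P[0],P[1],P[2]-.073)),proj(c,(P[0],P[1],P[2]+.032)))
cv2.imwrite("pics/w2.png",w)
E
```

```text
3.2 [0.4565353  0.35357223 0.27827919] [-50.31785202   8.40978493  11.11166903  92.57631283  -1.67294185
  78.64152562 -38.90682524]
(520, 400, 3) (520, 300, 3)
[282.81906574 238.7541144 ] [286.80874355 383.81880665]
```

View pics/c2.png

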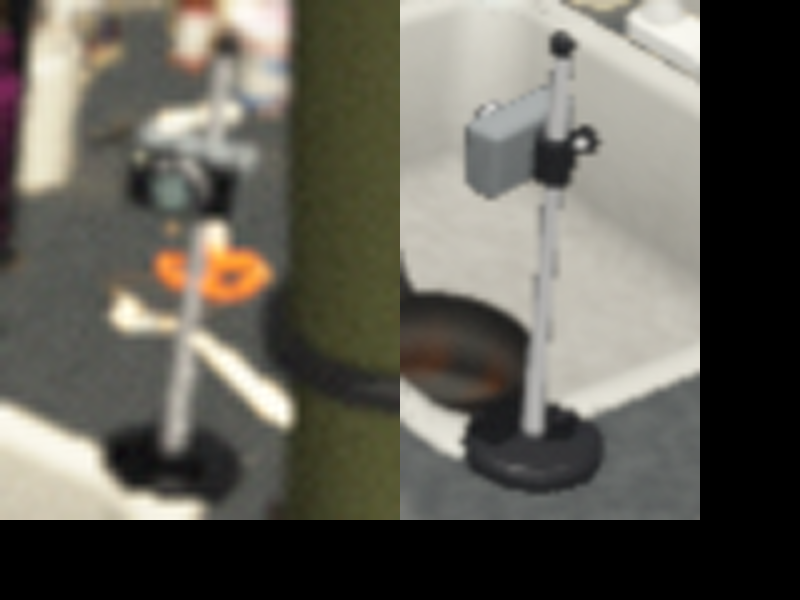

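View pics/w2.png

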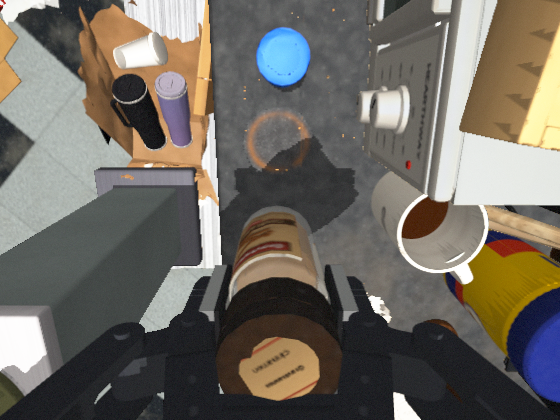

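The jar hangs upright in the grip, and the stand is visible. In the scene view the lens is at about (366.5,158.4) and in the side view the box is at about (352,257). Both views are coarse, so I'll look at the camera from closer with the wrist camera.

Call:
apply_moves:
  motion:
    - {"travel": [0.4,-1.5,0.5],"angular": [0,0,-0.05],"jaw": 1}
    - {"travel": [0.8,-4.5,1],"angular": [0,0,-0.16],"jaw": 1}
    - {"travel": [1.3,-8,1.5],"angular": [0,0,-0.28],"jaw": 1}
    - {"travel": [2,-12,2],"angular": [0,0,-0.4],"jaw": 1}
    - {"travel": [3,-16,2],"angular": [0,0,-0.52],"jaw": 1}
    - {"travel": [4,-20,2],"angular": [0,0,-0.64],"jaw": 1}
    - {"travel": [4.4,-24,2],"angular": [0,0,-0.76],"jaw": 1}
    - {"travel": [4.4,-28,2],"angular": [0,0,-0.88],"jaw": 1}
    - {"travel": [4.4,-32,2],"angular": [0,0,-1.0],"jaw": 1}
    - {"travel": [4.4,-36,2],"angular": [0,0,-1.12],"jaw": 1}
    - {"travel": [4.4,-40,2],"angular": [0,0,-1.24],"jaw": 1}
    - {"travel": [4.4,-43,2],"angular": [0,0,-1.35],"jaw": 1}

```text
t: 4.35
tcp_pos: [0.497, -0.0815, 0.2906]
orientation: [180.0, 0.2, 12.2]
ft_force: [0.6, -0.1, -1.8]
gripper_width: 0.0396
grasp_force: 60.2
```

Call:
apply_moves:
  motion:
    - {"travel": [0,-3,0],"angular": [-0.06,0,-0.06],"jaw": 1}
    - {"travel": [0,-5,0],"angular": [-0.14,0,-0.12],"jaw": 1}
    - {"travel": [0,-7,0],"angular": [-0.22,0,-0.15],"jaw": 1}
    - {"travel": [0,-7,0],"angular": [-0.3,0,-0.15],"jaw": 1}
    - {"travel": [0,-7,0],"angular": [-0.38,0,-0.15],"jaw": 1}
    - {"travel": [0,-7,0],"angular": [-0.46,0,-0.15],"jaw": 1}
    - {"travel": [0,-7,0],"angular": [-0.52,0,-0.15],"jaw": 1}
    - {"travel": [0,-7,0],"angular": [-0.52,0,-0.15],"jaw": 1}
    - {"travel": [0,-7,0],"angular": [-0.52,0,-0.15],"jaw": 1}

```text
t: 5.1
tcp_pos: [0.498, -0.1468, 0.2905]
orientation: [150.5, 4.4, 3.0]
ft_force: [0.1, -0.1, -0.6]
gripper_width: 0.0397
grasp_force: 60.4
```

```bash
python3 - <<'E'
from h import *
o=observe(); print(o["t"],o["tcp_pos"],o["orientation"],o["joint_pos"])
c=cam("wrist"); w=optics.camera("wrist")[...,::-1]; cv2.imwrite("pics/w3.png",w)
np.savez("w3.npz",*c)
print(c[0][0,0],c[1],-c[2].T@c[3]); print([proj(c,(.506,-.5825,z)) for z in(0,.2,.293)])
E
```

```text
5.1 [ 0.49801045 -0.14675294  0.2904947 ] [150.53857787   4.36586824   2.99489453] [-32.65242005   1.23337543  27.99314098 104.0031549   29.10215534
  81.40104592 -96.60637478]
363.631843179205 -0.009557684664505064 [ 0.58246875 -0.08310151  0.38896497]
[array([425.68058897, 138.14263103]), array([565.17199737, 170.35811492]), array([672.32523056, 195.33133349])]
```

View pics/w3.png

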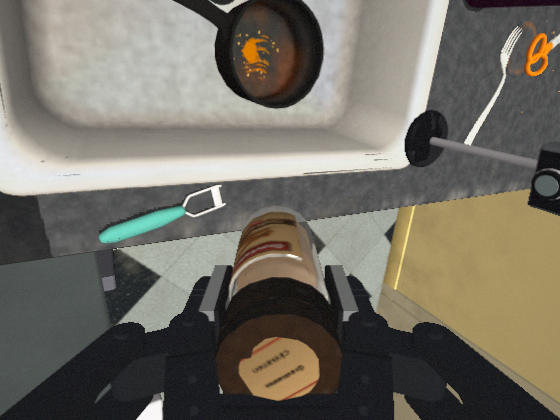

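The wrist view has the lens at (547,184) and the foot centre at (427,138), matching the prediction. A second view with more tilt and a baseline will fix lens and heading.

Call:
apply_moves:
  motion:
    - {"travel": [0,0,2],"angular": [-0.06,0,0],"jaw": 1}
    - {"travel": [0,0,4],"angular": [-0.12,0,0],"jaw": 1}
    - {"travel": [-2,0,6],"angular": [-0.2,0,0],"jaw": 1}
    - {"travel": [-5,0,7],"angular": [-0.26,0,0],"jaw": 1}
    - {"travel": [-5,0,7],"angular": [-0.26,0,0],"jaw": 1}
    - {"travel": [-5,0,7],"angular": [-0.26,0,0],"jaw": 1}

```text
t: 5.65
tcp_pos: [0.448, -0.1481, 0.3621]
orientation: [135.7, 4.7, 1.7]
ft_force: [0.0, -1.1, -0.8]
gripper_width: 0.0394
grasp_force: 60.5
```

```bash
python3 - <<'E'
from h import *
o=observe(); print(o["t"],o["tcp_pos"],o["orientation"],o["joint_pos"])
c=cam("wrist"); w=optics.camera("wrist")[...,::-1]; 
np.savez("w4.npz",*c)
v=np.zeros((600,800,3),np.uint8)
a=cv2.imread("pics/w3.png")[120:240,400:560]
v[:300,:400]=cv2.resize(a,None,fx=2.5,fy=2.5,interpolation=cv2.INTER_CUBIC)
v[:,400:]=cv2.resize(w[60:300,400:560],None,fx=2.5,fy=2.5,interpolation=cv2.INTER_CUBIC)
print([proj(c,(.506,-.5825,z)) for z in(0,.2,.293)])
cv2.imwrite("pics/w4.png",v); cv2.imwrite("pics/w4raw.png",w)
E
```

```text
5.65 [ 0.44797423 -0.14809243  0.36213401] [135.73441757   4.73077618   1.72216649] [ -37.84180386   -5.17725619   22.49966101  107.39371816   43.62311806
   93.8222112  -105.58480646]
[array([313.4539421 ,  93.47358125]), array([419.77614426, 106.62680137]), array([489.559979  , 115.37030622])]
```

View pics/w4.png

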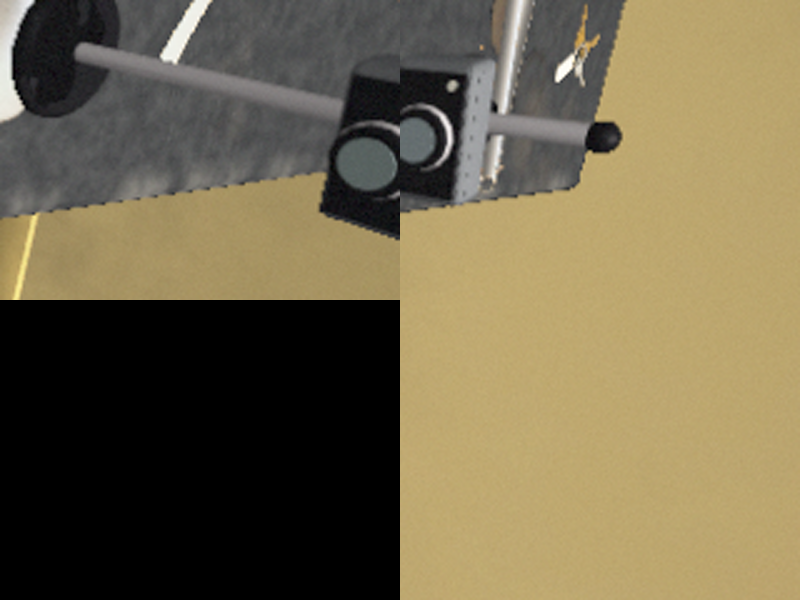

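```bash
python3 - <<'E'
from h import *
L=lambda f:(lambda z:(z["arr_0"],float(z["arr_1"]),z["arr_2"],z["arr_3"]))(np.load(f))
c3,c4=L("w3.npz"),L("w4.npz"); s,d=cam("scene"),cam("side")
w=cv2.imread("pics/w4raw.png"); x0,y0=375,95
p=w[112,406].astype(int); print("glass colour",p)
m=(np.abs(w.astype(int)-p).max(2)<22).astype(np.uint8)
n,lab,st,ce=cv2.connectedComponentsWithStats(m); k=lab[112,406] or lab[115,406]; print(st[k],ce[k])
w3=cv2.imread("pics/w3.png"); p=w3[185,546].astype(int)
m3=(np.abs(w3.astype(int)-p).max(2)<22).astype(np.uint8); n,lab3,st3,ce3=cv2.connectedComponentsWithStats(m3); k3=lab3[185,546]; print(st3[k3],ce3[k3])
u4=ce[k];u3=ce3[k3]
for cs,us in(((c3,c4),(u3,u4)),((c3,c4,s),(u3,u4,(366.5,158.4)))):
    P=tri(cs,us); print("lens",P,[np.round(proj(c,P)-u,1) for c,u in zip(cs,us)], "side",proj(d,P))
zc=P[2]
f=lambda q:(400+(q[0]-400)/2.5,60+q[1]/2.5)
A,B=onz(c4,*f((468,70)),zc+.023),onz(c4,*f((456,198)),zc+.023); print(A,B,np.linalg.norm(A-B),"lat angle",np.degrees(np.arctan2(*(A-B)[1::-1])))
post=tri((c4,d,s),(f((603,137)),(362.3,236.7),(373.2,140.5)));print("posttop",post)
foot=onz(c3,427,138,.01);print("foot",foot, "post at lens via c4", onz(c4,*f((560,128)),.27),onz(c3,400+85/2.5,120+52/2.5,.02))
v=P-np.array([.506,-.583,P[2]]);print("heading a",np.degrees(np.arctan2(-v[0],v[1])),np.linalg.norm(v))
E
```

```text
glass colour [112 108 100]
[398 108  16  17 217] [405.32718894 115.73271889]
[535 175  24  21 375] [546.24533333 185.208     ]
lens [ 0.49544898 -0.52361571  0.21033771] [array([ 0., -0.]), array([-0.,  0.])] side [345.87494277 252.61333863]
lens [ 0.49523203 -0.52568365  0.21011901] [array([ 0.7, -0. ]), array([0.5, 0.1]), array([-0.1,  0.3])] side [346.24194586 252.97427448]
[ 0.53182211 -0.52083333  0.23311901] [ 0.46792766 -0.53843982  0.23311901] 0.06627585445690286 lat angle 15.405858006642822
posttop [ 0.50578009 -0.57903499  0.28418331]
foot [ 0.50816564 -0.57268382  0.01      ] post at lens via c4 [ 0.50840857 -0.55714373  0.27      ] [ 0.50565641 -0.57757302  0.02      ]
heading a 10.640087353769573 0.058319060468107836
```

```bash
python3 - <<'E'
from h import *
L=lambda f:(lambda z:(z["arr_0"],float(z["arr_1"]),z["arr_2"],z["arr_3"]))(np.load(f))
c4=L("w4.npz"); g=cv2.cvtColor(cv2.imread("pics/w4raw.png"),cv2.COLOR_BGR2GRAY).astype(int)
pts=[]
for r in range(86,144):
    row=g[r,420:436]; dk=np.where((row[:-1]<60)&(row[1:]>=60))[0]
    if len(dk):
        i=dk[-1]; pts.append((420+i+(60-row[i])/(row[i+1]-row[i]),r))
pts=np.array(pts); print(np.round(pts[::4],1).tolist(), len(pts))
sel=pts[(pts[:,1]>92)&(pts[:,1]<136)]
k=np.polyfit(sel[:,1],sel[:,0],1); r=sel[:,0]-np.polyval(k,sel[:,1]); sel=sel[np.abs(r)<1]; k=np.polyfit(sel[:,1],sel[:,0],1); print(k,len(sel),np.std(sel[:,0]-np.polyval(k,sel[:,1])))
for z in(.23,.233,.236):
    A,B=[onz(c4,np.polyval(k,y),y,z) for y in(92,136)]; print(A,B,np.degrees(np.arctan2(*(A-B)[1::-1])))
E
```

```text
[[423.5, 89.0], [426.4, 93.0], [425.1, 97.0], [425.3, 101.0], [424.3, 105.0], [424.4, 109.0], [423.3, 113.0], [423.3, 117.0], [422.3, 121.0], [422.5, 125.0], [421.4, 129.0], [421.3, 133.0], [420.4, 137.0]] 51
[-1.24680415e-01  4.37675499e+02] 43 0.22453362232093949
[ 0.52702703 -0.5272596   0.23      ] [ 0.47161648 -0.53832832  0.23      ] 11.296625094530707
[ 0.52710017 -0.52065133  0.233     ] [ 0.47247573 -0.53156302  0.233     ] 11.296625094530697
[ 0.5271733  -0.51404306  0.236     ] [ 0.47333497 -0.52479772  0.236     ] 11.296625094530663
```

```bash
cat >> h.py <<'E'
from scipy.spatial.transform import Rotation as Ro
a=np.radians(11.3); n=np.array([-np.sin(a),np.cos(a),0]); l=np.array([np.cos(a),np.sin(a),0]); zz=np.array([0,0,1.])
LENS=np.array([.4953,-.5245,.210]); V=LENS+.2*n
R0=Ro.from_euler('xyz',[180,0,101.3],degrees=True)
T={"up":R0,"left":Ro.from_rotvec(n*np.pi/6)*R0,"right":Ro.from_rotvec(-n*np.pi/6)*R0,"back":Ro.from_rotvec(-l*np.pi/6)*R0}
def tgt(k,off=.0215): return V-T[k].apply([0,0,off]),T[k]
def delta(k,o=None):
    o=o or observe(); p,R=tgt(k); return (p-o["tcp_pos"])*100,(R*Ro.from_euler('xyz',o["orientation"],degrees=True).inv()).as_rotvec()
E
python3 - <<'E'
from h import *
for k in T: print(k,tgt(k)[0],delta(k))
E
```

```text
up [ 0.45611077 -0.32837707  0.2315    ] (array([  0.76204142, -17.98675522, -13.07348685]), array([0.61041693, 0.62590253, 1.61016369]))
left [ 0.46665238 -0.32627065  0.22861955] (array([  1.81620218, -17.77611311, -13.36153223]), array([0.95689673, 1.07689845, 1.41284519]))
right [ 0.44556916 -0.33048349  0.22861955] (array([ -0.29211933, -18.19739732, -13.36153223]), array([0.24877619, 0.16364589, 1.71774876]))
back [ 0.45400435 -0.31783546  0.22861955] (array([  0.55139932, -16.93259446, -13.36153223]), array([0.14739764, 0.91946862, 1.39339306]))
```

Call:
apply_moves:
  motion:
    - {"travel": [0,-1,-0.5],"angular": [0.02,0.02,0.05],"jaw": 1}
    - {"travel": [0.1,-2,-1],"angular": [0.05,0.05,0.13],"jaw": 1}
    - {"travel": [0.1,-3,-2],"angular": [0.09,0.09,0.23],"jaw": 1}
    - {"travel": [0.2,-4,-3],"angular": [0.125,0.13,0.33],"jaw": 1}
    - {"travel": [0.2,-5,-4],"angular": [0.16,0.17,0.43],"jaw": 1}
    - {"travel": [0.3,-6,-5],"angular": [0.2,0.205,0.53],"jaw": 1}
    - {"travel": [0.3,-7,-5],"angular": [0.24,0.245,0.63],"jaw": 1}
    - {"travel": [0.4,-8,-6],"angular": [0.275,0.285,0.73],"jaw": 1}
    - {"travel": [0.4,-9,-6],"angular": [0.315,0.32,0.83],"jaw": 1}
    - {"travel": [0.5,-10,-7],"angular": [0.35,0.36,0.93],"jaw": 1}
    - {"travel": [0.5,-11,-7],"angular": [0.39,0.4,1.03],"jaw": 1}
    - {"travel": [0.5,-12,-8],"angular": [0.43,0.44,1.13],"jaw": 1}

```text
t: 6.7
tcp_pos: [0.4538, -0.2708, 0.2839]
orientation: [168.7, 9.6, 72.8]
ft_force: [-0.6, -0.3, -1.3]
gripper_width: 0.0397
grasp_force: 60.7
```

Call:
apply_moves:
  motion:
    - {"travel": [0,0,0],"angular": [0,0,0],"jaw": 1}
    - {"travel": [0,0,0],"angular": [0,0,0],"jaw": 1}

```text
t: 6.87
tcp_pos: [0.4529, -0.2704, 0.2824]
orientation: [168.8, 9.8, 72.3]
ft_force: [0.3, 0.5, -1.0]
gripper_width: 0.0394
grasp_force: 60.7
```

```bash
python3 - <<'E'
from h import *
o=observe(); print(o["t"],o["joint_pos"],delta("up"))
E
```

```text
6.8667 [-33.14543475 -13.21129392  48.95700644 109.49725164  21.27196298
  69.19231332  -6.56985651] (array([ 0.31817162, -5.79274527, -5.08579151]), array([0.18232329, 0.18746062, 0.48602232]))
```

Call:
apply_moves:
  motion:
    - {"travel": [0.1,-1,-1],"angular": [0.02,0.02,0.05],"jaw": 1}
    - {"travel": [0.1,-2,-2],"angular": [0.05,0.05,0.13],"jaw": 1}
    - {"travel": [0.2,-3,-3],"angular": [0.09,0.09,0.23],"jaw": 1}
    - {"travel": [0.3,-4,-4],"angular": [0.13,0.13,0.33],"jaw": 1}
    - {"travel": [0.3,-5,-4.6],"angular": [0.16,0.165,0.42],"jaw": 1}
    - {"travel": [0.3,-5.6,-5],"angular": [0.175,0.18,0.47],"jaw": 1}
    - {"travel": [0.3,-5.8,-5.1],"angular": [0.182,0.187,0.486],"jaw": 1}
    - {"travel": [0.3,-5.8,-5.1],"angular": [0.182,0.187,0.486],"jaw": 1}
    - {"travel": [0.3,-5.8,-5.1],"angular": [0.182,0.187,0.486],"jaw": 1}

```text
t: 7.62
tcp_pos: [0.4566, -0.3259, 0.2306]
orientation: [-179.9, -0.0, 101.5]
ft_force: [0.6, -1.0, -2.2]
gripper_width: 0.0398
grasp_force: 60.7
```

```bash
python3 - <<'E'
from h import *
o=observe(); print(o["t"],o["joint_pos"],delta("up"),V)
s=optics.camera("scene")[...,::-1]; d=optics.camera("side")[...,::-1]
sc,dc=cam("scene"),cam("side")
for c in(sc,dc): print([np.round(proj(c,V+zz*h),1).tolist() for h in(-.0525,0,.0525)])
v=np.zeros((600,800,3),np.uint8)
def crop(im,c,k,w,h):
    u,q=proj(c,V).astype(int); x0,y0=max(0,u-w//2),max(0,q-h//2); print(x0,y0); return cv2.resize(im[y0:y0+h,x0:x0+w],(w*k,h*k),interpolation=cv2.INTER_CUBIC)
v[:,:400]=crop(s,sc,5,80,120); v[:,400:]=crop(d,dc,5,80,120)
cv2.imwrite("pics/up.png",v)
E
```

```text
7.6167 [-23.1096683   14.51745123  65.09260535  99.60163293 -13.58796569
  74.64122044  56.46045724] (array([-0.04944076, -0.2509449 ,  0.09133355]), array([ 0.00010774, -0.00113907, -0.00386925])) [ 0.45611077 -0.32837707  0.21      ]
[[345.6, 185.0], [346.7, 174.2], [347.8, 163.0]]
[[298.7, 245.6], [299.0, 231.4], [299.3, 216.7]]
306 114
259 171
```

View pics/up.png

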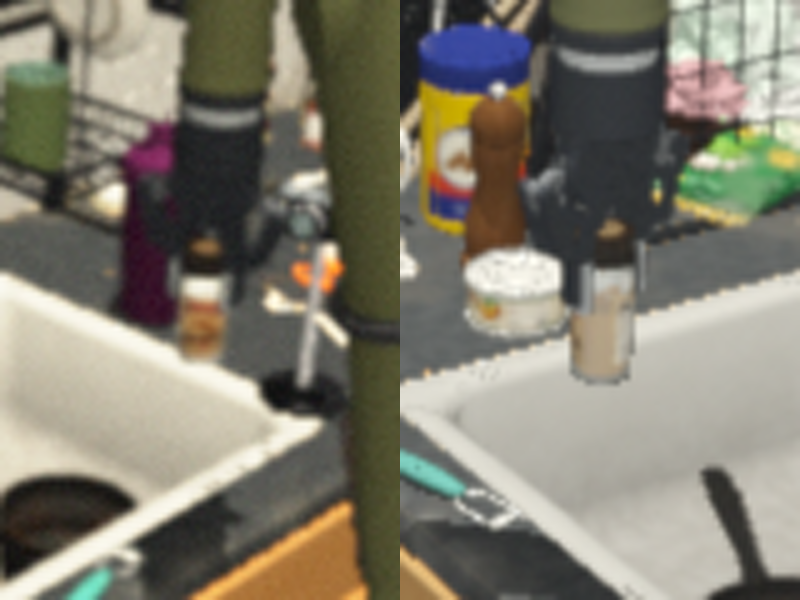

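In both views the jar is upright on the predicted spot: base at scene (346,185) and side (299,246.6), against predictions of (345.6,185) and (298.7,245.6). I'll make a small correction and hold upright.

Call:
apply_moves:
  motion:
    - {"travel": [0,-0.25,0.1],"angular": [0,0,0],"jaw": 1}
    - {"travel": [0,-0.25,0.1],"angular": [0,0,0],"jaw": 1}
    - {"travel": [0,-0.25,0.1],"angular": [0,0,0],"jaw": 1}
    - {"travel": [0,-0.25,0.1],"angular": [0,0,0],"jaw": 1}
    - {"travel": [0,-0.25,0.1],"angular": [0,0,0],"jaw": 1}
    - {"travel": [0,-0.25,0.1],"angular": [0,0,0],"jaw": 1}
    - {"travel": [0,-0.25,0.1],"angular": [0,0,0],"jaw": 1}
    - {"travel": [0,-0.25,0.1],"angular": [0,0,0],"jaw": 1}
    - {"travel": [0,-0.25,0.1],"angular": [0,0,0],"jaw": 1}
    - {"travel": [0,-0.25,0.1],"angular": [0,0,0],"jaw": 1}
    - {"travel": [0,-0.25,0.1],"angular": [0,0,0],"jaw": 1}
    - {"travel": [0,-0.25,0.1],"angular": [0,0,0],"jaw": 1}

```text
t: 8.72
tcp_pos: [0.4567, -0.3281, 0.2323]
orientation: [179.9, -0.1, 101.7]
ft_force: [-0.5, 0.1, -0.7]
gripper_width: 0.0398
grasp_force: 60.7
```

Call:
apply_moves:
  motion:
    - {"travel": [0,0,0],"angular": [0,0,0],"jaw": 1}
    - {"travel": [0,0,0],"angular": [0,0,0],"jaw": 1}
    - {"travel": [0,0,0],"angular": [0,0,0],"jaw": 1}
    - {"travel": [0,0,0],"angular": [0,0,0],"jaw": 1}
    - {"travel": [0,0,0],"angular": [0,0,0],"jaw": 1}
    - {"travel": [0,0,0],"angular": [0,0,0],"jaw": 1}
    - {"travel": [0,0,0],"angular": [0,0,0],"jaw": 1}
    - {"travel": [0,0,0],"angular": [0,0,0],"jaw": 1}

```text
t: 9.38
tcp_pos: [0.4567, -0.3281, 0.2324]
orientation: [179.9, -0.1, 101.7]
ft_force: [-0.1, 0.3, -0.8]
gripper_width: 0.0396
grasp_force: 60.7
```

```bash
python3 - <<'E'
from h import *
o=observe(); print(o["t"],o["joint_pos"],delta("up"),delta("left"))
E
```

```text
9.3833 [-22.7972412   14.65894513  65.17114492  99.32347133 -13.86602871
  74.84218211  57.04584877] (array([-0.06083219, -0.02614775, -0.08564557]), array([-0.00126501,  0.00111644, -0.00713909])) (array([ 0.99332857,  0.18449435, -0.37369095]), array([-0.10567167,  0.51420116, -0.00670814]))
```

Now lean left about the viewing axis.

Call:
apply_moves:
  motion:
    - {"travel": [0.1,0,0],"angular": [-0.01,0.05,0],"jaw": 1}
    - {"travel": [0.3,0,-0.1],"angular": [-0.025,0.12,0],"jaw": 1}
    - {"travel": [0.4,0.1,-0.1],"angular": [-0.04,0.2,0],"jaw": 1}
    - {"travel": [0.6,0.1,-0.2],"angular": [-0.06,0.28,0],"jaw": 1}
    - {"travel": [0.7,0.1,-0.2],"angular": [-0.075,0.36,0],"jaw": 1}
    - {"travel": [0.8,0.2,-0.3],"angular": [-0.09,0.43,0],"jaw": 1}
    - {"travel": [0.9,0.2,-0.3],"angular": [-0.1,0.48,0],"jaw": 1}
    - {"travel": [1,0.2,-0.4],"angular": [-0.106,0.514,-0.007],"jaw": 1}
    - {"travel": [1,0.2,-0.4],"angular": [-0.106,0.514,-0.007],"jaw": 1}
    - {"travel": [1,0.2,-0.4],"angular": [-0.106,0.514,-0.007],"jaw": 1}

```text
t: 10.22
tcp_pos: [0.4671, -0.326, 0.2277]
orientation: [-150.0, 0.0, 101.3]
ft_force: [-0.9, 0.5, -0.7]
gripper_width: 0.0397
grasp_force: 61.0
```

```bash
python3 - <<'E'
from h import *
o=observe(); print(o["t"],o["joint_pos"],delta("left"))
E
```

```text
10.2167 [-16.78704545  38.17832802  60.30794173  82.44796272  -8.56273394
  95.73013435  54.77870264] (array([-0.04869572, -0.02986415,  0.08808271]), array([ 0.0005446 , -0.00017282, -0.00074475]))
```

Within 1 mm. Holding it.

Call:
apply_moves:
  motion:
    - {"travel": [0,0,0],"angular": [0,0,0],"jaw": 1}
    - {"travel": [0,0,0],"angular": [0,0,0],"jaw": 1}
    - {"travel": [0,0,0],"angular": [0,0,0],"jaw": 1}
    - {"travel": [0,0,0],"angular": [0,0,0],"jaw": 1}
    - {"travel": [0,0,0],"angular": [0,0,0],"jaw": 1}
    - {"travel": [0,0,0],"angular": [0,0,0],"jaw": 1}
    - {"travel": [0,0,0],"angular": [0,0,0],"jaw": 1}
    - {"travel": [0,0,0],"angular": [0,0,0],"jaw": 1}
    - {"travel": [0,0,0],"angular": [0,0,0],"jaw": 1}
    - {"travel": [0,0,0],"angular": [0,0,0],"jaw": 1}
    - {"travel": [0,0,0],"angular": [0,0,0],"jaw": 1}
    - {"travel": [0,0,0],"angular": [0,0,0],"jaw": 1}

```text
t: 11.22
tcp_pos: [0.4667, -0.3261, 0.2283]
orientation: [-150.0, 0.0, 101.3]
ft_force: [-0.2, 0.1, -1.4]
gripper_width: 0.0397
grasp_force: 61.0
```

Call:
apply_moves:
  motion:
    - {"travel": [0,0,0],"angular": [0,0,0],"jaw": 1}
    - {"travel": [0,0,0],"angular": [0,0,0],"jaw": 1}
    - {"travel": [0,0,0],"angular": [0,0,0],"jaw": 1}
    - {"travel": [0,0,0],"angular": [0,0,0],"jaw": 1}
    - {"travel": [0,0,0],"angular": [0,0,0],"jaw": 1}
    - {"travel": [0,0,0],"angular": [0,0,0],"jaw": 1}
    - {"travel": [0,0,0],"angular": [0,0,0],"jaw": 1}
    - {"travel": [0,0,0],"angular": [0,0,0],"jaw": 1}

```text
t: 11.88
tcp_pos: [0.4667, -0.3261, 0.2284]
orientation: [-150.0, 0.0, 101.3]
ft_force: [0.1, -0.5, -1.4]
gripper_width: 0.0395
grasp_force: 61.0
```

```bash
python3 - <<'E'
from h import *
o=observe(); print(o["t"],delta("left"),delta("right"))
E
```

```text
11.8833 (array([-0.00531588, -0.01467782,  0.02654796]), array([0.00035959, 0.00019544, 0.00016251])) (array([-2.11363739, -0.43596203,  0.02654796]), array([ 2.05434776e-01, -1.02672562e+00,  3.52052835e-04]))
```

Call:
apply_moves:
  motion:
    - {"travel": [-0.1,0,0],"angular": [0.01,-0.05,0],"jaw": 1}
    - {"travel": [-0.3,0,0.1],"angular": [0.026,-0.13,0],"jaw": 1}
    - {"travel": [-0.5,-0.1,0.2],"angular": [0.044,-0.22,0],"jaw": 1}
    - {"travel": [-0.7,-0.1,0.3],"angular": [0.064,-0.32,0],"jaw": 1}
    - {"travel": [-0.9,-0.2,0.3],"angular": [0.084,-0.42,0],"jaw": 1}
    - {"travel": [-1.1,-0.2,0.3],"angular": [0.104,-0.52,0],"jaw": 1}
    - {"travel": [-1.3,-0.3,0.3],"angular": [0.124,-0.62,0],"jaw": 1}
    - {"travel": [-1.5,-0.3,0.3],"angular": [0.144,-0.72,0],"jaw": 1}
    - {"travel": [-1.7,-0.4,0.2],"angular": [0.164,-0.82,0],"jaw": 1}

```text
t: 12.63
tcp_pos: [0.4493, -0.3306, 0.2307]
orientation: [161.8, 0.0, 101.2]
ft_force: [-0.6, -1.0, -1.3]
gripper_width: 0.0397
grasp_force: 60.6
```

```bash
python3 - <<'E'
from h import *
o=observe(); print(o["t"],o["joint_pos"],delta("right"))
E
```

```text
12.6333 [-24.58039946  -2.56868458  66.6015971  109.74438239 -13.96209121
  60.97065352  59.17127489] (array([-0.37658478,  0.01355735, -0.21088564]), array([ 0.040459  , -0.20174145,  0.0009776 ]))
```

Joints are still within range, so I'll finish the lean.

Call:
apply_moves:
  motion:
    - {"travel": [-0.2,0,-0.1],"angular": [0.016,-0.08,0],"jaw": 1}
    - {"travel": [-0.3,0,-0.1],"angular": [0.03,-0.15,0],"jaw": 1}
    - {"travel": [-0.4,0,-0.2],"angular": [0.04,-0.2,0],"jaw": 1}
    - {"travel": [-0.4,0,-0.2],"angular": [0.04,-0.2,0],"jaw": 1}
    - {"travel": [-0.4,0,-0.2],"angular": [0.04,-0.2,0],"jaw": 1}
    - {"travel": [-0.4,0,-0.2],"angular": [0.04,-0.2,0],"jaw": 1}

```text
t: 13.13
tcp_pos: [0.4461, -0.33, 0.2287]
orientation: [150.5, 0.0, 101.3]
ft_force: [0.4, 0.8, -1.2]
gripper_width: 0.0397
grasp_force: 60.5
```

```bash
python3 - <<'E'
from h import *
o=observe(); print(o["t"],o["joint_pos"],delta("right"))
E
```

```text
13.1333 [-23.16975063 -11.76573275  66.97252774 115.90395909 -16.89131992
  52.92285266  64.66355473] (array([-0.05271254, -0.04884393, -0.00876462]), array([ 0.00182784, -0.00772328, -0.0003506 ]))
```

Call:
apply_moves:
  motion:
    - {"travel": [0,0,0],"angular": [0,0,0],"jaw": 1}
    - {"travel": [0,0,0],"angular": [0,0,0],"jaw": 1}
    - {"travel": [0,0,0],"angular": [0,0,0],"jaw": 1}
    - {"travel": [0,0,0],"angular": [0,0,0],"jaw": 1}
    - {"travel": [0,0,0],"angular": [0,0,0],"jaw": 1}
    - {"travel": [0,0,0],"angular": [0,0,0],"jaw": 1}
    - {"travel": [0,0,0],"angular": [0,0,0],"jaw": 1}
    - {"travel": [0,0,0],"angular": [0,0,0],"jaw": 1}
    - {"travel": [0,0,0],"angular": [0,0,0],"jaw": 1}
    - {"travel": [0,0,0],"angular": [0,0,0],"jaw": 1}
    - {"travel": [0,0,0],"angular": [0,0,0],"jaw": 1}
    - {"travel": [0,0,0],"angular": [0,0,0],"jaw": 1}

```text
t: 14.13
tcp_pos: [0.4457, -0.3301, 0.2284]
orientation: [150.4, -0.0, 101.3]
ft_force: [1.1, 0.5, -0.6]
gripper_width: 0.0397
grasp_force: 60.5
```

Call:
apply_moves:
  motion:
    - {"travel": [0,0,0],"angular": [0,0,0],"jaw": 1}
    - {"travel": [0,0,0],"angular": [0,0,0],"jaw": 1}
    - {"travel": [0,0,0],"angular": [0,0,0],"jaw": 1}
    - {"travel": [0,0,0],"angular": [0,0,0],"jaw": 1}
    - {"travel": [0,0,0],"angular": [0,0,0],"jaw": 1}
    - {"travel": [0,0,0],"angular": [0,0,0],"jaw": 1}
    - {"travel": [0,0,0],"angular": [0,0,0],"jaw": 1}
    - {"travel": [0,0,0],"angular": [0,0,0],"jaw": 1}

```text
t: 14.8
tcp_pos: [0.4457, -0.3301, 0.2283]
orientation: [150.4, -0.0, 101.3]
ft_force: [0.1, 0.1, -1.5]
gripper_width: 0.0398
grasp_force: 60.5
```

```bash
python3 - <<'E'
from h import *
o=observe(); print(o["t"],o["joint_pos"],delta("right"),delta("up"),delta("back"))
E
```

```text
14.8 [-23.14387584 -11.82114368  67.00580518 115.97715702 -16.92210756
  52.86368161  64.71141821] (array([-0.01350254, -0.03861074,  0.02791172]), array([ 0.00119881, -0.00680295,  0.00035333])) (array([1.04065822, 0.17203137, 0.3159571 ]), array([-1.01304080e-01,  5.06664516e-01,  3.86325333e-04])) (array([0.83001611, 1.22619212, 0.02791172]), array([-0.60085037,  0.39474989, -0.13486481]))
```

Call:
apply_moves:
  motion:
    - {"travel": [0.1,0.1,0],"angular": [-0.04,0.025,-0.01],"jaw": 1}
    - {"travel": [0.2,0.2,0.1],"angular": [-0.1,0.065,-0.02],"jaw": 1}
    - {"travel": [0.3,0.4,0.1],"angular": [-0.18,0.12,-0.04],"jaw": 1}
    - {"travel": [0.4,0.5,0.1],"angular": [-0.26,0.17,-0.06],"jaw": 1}
    - {"travel": [0.5,0.7,0.1],"angular": [-0.34,0.22,-0.076],"jaw": 1}
    - {"travel": [0.6,0.9,0.1],"angular": [-0.42,0.275,-0.094],"jaw": 1}
    - {"travel": [0.7,1,0.1],"angular": [-0.5,0.33,-0.11],"jaw": 1}
    - {"travel": [0.8,1.1,0],"angular": [-0.56,0.37,-0.126],"jaw": 1}
    - {"travel": [0.8,1.2,0],"angular": [-0.6,0.395,-0.135],"jaw": 1}
    - {"travel": [0.8,1.2,0],"angular": [-0.6,0.395,-0.135],"jaw": 1}
    - {"travel": [0.8,1.2,0],"angular": [-0.6,0.395,-0.135],"jaw": 1}
    - {"travel": [0.8,1.2,0],"angular": [-0.6,0.395,-0.135],"jaw": 1}

```text
t: 15.8
tcp_pos: [0.4533, -0.3188, 0.2284]
orientation: [179.9, 29.9, 101.2]
ft_force: [-0.7, -0.2, -0.3]
gripper_width: 0.0397
grasp_force: 60.8
```

```bash
python3 - <<'E'
from h import *
o=observe(); print(o["t"],o["joint_pos"],delta("back"))
s=optics.camera("scene")[...,::-1]; d=optics.camera("side")[...,::-1]
sc,dc=cam("scene"),cam("side"); u=.5*n+.866*zz
v=np.zeros((600,800,3),np.uint8)
for i,(im,c) in enumerate(((s,sc),(d,dc))):
    q=[proj(c,V+u*h) for h in(-.0525,0,.0525)]; x,y=q[1].astype(int); x0,y0=x-40,y-60
    v[:,400*i:400*i+400]=cv2.resize(im[y0:y0+120,x0:x0+80],(400,600),interpolation=cv2.INTER_CUBIC); print([((p-(x0,y0))*5+(400*i,0)).round() for p in q])
cv2.imwrite("pics/back.png",v)
E
```

```text
15.8 [-11.86169581  -4.99938995  27.4607866  116.6584494   34.38387231
  58.06558767  10.89093344] (array([0.07396939, 0.09507202, 0.02082997]), array([-0.00203444,  0.00058624,  0.00161652]))
[array([212., 337.]), array([203., 301.]), array([194., 263.])]
[array([627., 377.]), array([600., 302.]), array([573., 226.])]
```

View pics/back.png

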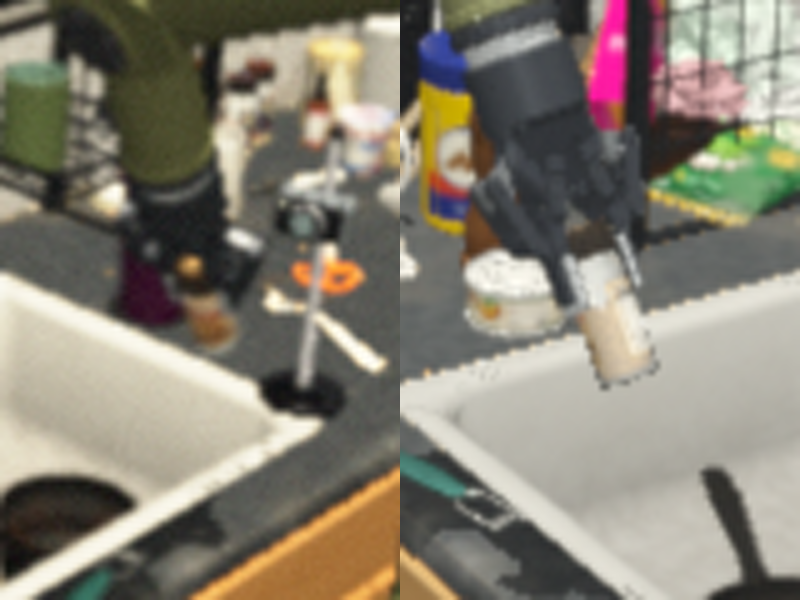

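The jar is leaned back as asked: base at side crop (627,377), lid at scene crop (190,265), both on the predicted points. I'll add a final hold, then hand in.

Call:
apply_moves:
  motion:
    - {"travel": [0.05,0.1,0],"angular": [0,0,0],"jaw": 1}
    - {"travel": [0.05,0.1,0],"angular": [0,0,0],"jaw": 1}
    - {"travel": [0.05,0.1,0],"angular": [0,0,0],"jaw": 1}
    - {"travel": [0.05,0.1,0],"angular": [0,0,0],"jaw": 1}
    - {"travel": [0.05,0.1,0],"angular": [0,0,0],"jaw": 1}
    - {"travel": [0.05,0.1,0],"angular": [0,0,0],"jaw": 1}
    - {"travel": [0.05,0.1,0],"angular": [0,0,0],"jaw": 1}
    - {"travel": [0.05,0.1,0],"angular": [0,0,0],"jaw": 1}
    - {"travel": [0.05,0.1,0],"angular": [0,0,0],"jaw": 1}
    - {"travel": [0.05,0.1,0],"angular": [0,0,0],"jaw": 1}
    - {"travel": [0.05,0.1,0],"angular": [0,0,0],"jaw": 1}
    - {"travel": [0.05,0.1,0],"angular": [0,0,0],"jaw": 1}

```text
t: 16.9
tcp_pos: [0.4542, -0.3171, 0.2284]
orientation: [180.0, 30.0, 101.3]
ft_force: [0.1, -0.4, -0.4]
gripper_width: 0.0399
grasp_force: 60.8
```

Call:
apply_moves:
  motion:
    - {"travel": [0,0,0],"angular": [0,0,0],"jaw": 1}
    - {"travel": [0,0,0],"angular": [0,0,0],"jaw": 1}
    - {"travel": [0,0,0],"angular": [0,0,0],"jaw": 1}
    - {"travel": [0,0,0],"angular": [0,0,0],"jaw": 1}
    - {"travel": [0,0,0],"angular": [0,0,0],"jaw": 1}
    - {"travel": [0,0,0],"angular": [0,0,0],"jaw": 1}

```text
t: 17.4
tcp_pos: [0.4542, -0.3171, 0.2284]
orientation: [180.0, 30.0, 101.3]
ft_force: [0.1, 0.2, -0.9]
gripper_width: 0.04
grasp_force: 60.8
```

```bash
python3 - <<'E'
from h import *
print(delta("back")); print(ticket.finish_job())
E
```

```text
(array([-0.020759  , -0.07244129,  0.02494616]), array([-7.90271555e-04, -6.85472065e-05,  3.05282414e-04]))
the job is handed in; nothing more can be done
None
```

I showed the spice jar to the camera upright, leaned left, then leaned right, holding each for over a second. I handed the job in at about 17 s with the jar still gripped at the view point, leaned back 30°. By the arm's readings each hold was within about 1 mm of my measured spot; the judge's verdict was not shown.

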